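Fit the lamp module into the microscope lamp house

ROBOT

A 6-joint arm with a two-finger parallel gripper is mounted at the origin on the work surface. World frame = base frame: x ahead of the robot, y to its left, z up, the work surface at z = 0. Lengths are in m, angles in degrees, forces in N, time in s.
With the tool pointing down it reaches from about 0.4 to 0.825 m from the base axis. Payload 7 kg.
Tool frame: the origin (TCP) lies on the centre line of the jaws, within the pads' length; the fingertips stand 14 mm ahead of it and the grasp point (between the pads) lies 5 mm behind it; z points along the fingers, x is the direction in which the jaws open and shut, and the axes are right-handed (so a half turn about z gives the same grasp; the last joint's range is limited). The gripper opens to 88 mm and grips with 3 to 60 N. Pads are 19 mm wide; open, the fingers measure 130 mm over their backs; the gripper's body (78 mm by 193 mm) begins 47 mm behind the grasp point.
Start: joints at [-59.066, 20.546, 0.682, 0, -70.136, -16.507], TCP at [0.168, -0.654, 0.241] pointing down, gripper open.
Joint ranges: [-176.03, 176.03], [-82.01, 121.73], [-58.28, 71.71], [-173.87, 95.51], [-174.79, -0.11], [-173.66, 173.66]. Speed limits (degrees/s): [136.94, 136.94, 172.46, 180, 180, 180].

INTERFACE

Orientations are given as [roll, pitch, yaw] about the fixed x, y, z axes, in that order (R = Rz(yaw) Ry(pitch) Rx(roll)).
In Python, from plant import * gives the robot as it stands.
- The arm moves only by the shell command python3 -m handwheel 'ROWS' [OPENING]. ROWS is JSON, a list of rows, each a list of 2 entries, a list of its own where there are three numbers: the shift along the tool's x, y, z each as a share of 0.2 m, from -1 to 1, then the turn, a rotation vector about the tool's x, y, z each as a share of 360 degrees, from -1 to 1. In form: [[[tx, ty, tz], [ax, ay, az]], ...]. A call has 1 to 5 rows; each row is the pose to reach, as a shift and turn from the pose commanded when the call began, along the tool's axes at that moment, turning the shorter way round; what a row does not reach only later rows make up. A row lasts 1/12 s, in which the tool goes at most 41.7 mm and 7.16 degrees, less where a joint would pass 70% of its speed; a pose out of reach is approached as far as the arm can. A call with a number of a shift or a turn outside -1 to 1 is refused whole. A call with a gripper value outside its range is refused whole. OPENING is the closure, from -1 (fully open) to 1 (shut), set as the call begins (- or left out, the last holds). The fingers move at their own pace and stop on an object; the grip force is fixed at half the most. Time passes only in rows, so rows that repeat a pose let the fingers close. It gives the time, the measured TCP pose, the force and the opening at its end, in the units of the state.
- get_obs(): the state, without advancing time (a new reading comes with each control period).
- snapshot(name): name is "scene" or "side" or "wrist"; returns a dict with "color" (400x640x3 uint8, red, green, blue), "z_map" (400x640 float32, m along the optical axis (not along the pixel's ray), 0 where there is no reading), "intrinsics" (3x3 intrinsics, pixels), "distortion" ([k1, k2, p1, p2, k3] as OpenCV has them; the pictures are not rectified), "rvec" (rotation vector, rad) and "tvec" (3), from world to camera coordinates, as OpenCV has them. Camera axes: x right, y down, z forward; pixel columns grow to the right and rows downward; lengths in m; the calibration is good to about 2 mm. A picture is of the moment at which its call begins.
- close_job(): hands the job in, once; it reports no verdict.
The state is a dict: "clock": time; "joint_pos": joint angles; "qvel": joint speeds; "tau": joint torques, N m; "tool_pos": TCP position; "orientation": TCP orientation; "force": force on the tool from outside, world axes, zero at the start; "moment": the same for the moment, N m; "opening": finger opening in m.
Only numpy, scipy, OpenCV 4.12 (cv2) and the standard library are available. Lean on these libraries where they do the work, as an engineer would, in place of code of your own. Each camera call takes 0.05 s, during which the arm holds its last target. There are 200 camera calls.

TASK

Take the lamp module by its handle out of the steel tray and lock it into the bayonet socket on top of the white lamp house: push it gently down against the spring and turn it clockwise a quarter turn as far as it goes, so that it springs up into its catch and stays there upright when you let go. Do not force it, and leave the eyepiece, the dish and the jar where they are.

Things in the scene. Friction and masses are not known exactly. Their poses are not given: they have to be found in the camera images.
- lamp: Loose lamp module, 0.16 kg, 73 mm tall, upright in the tray. Origin: centre of its underside, z up its axis. Aluminium barrel 36 mm across, 31 mm long, nose tapered over the first 5 mm, with two lugs; above it a black disc 52 mm across (31 to 37 mm up) and a grey handle bar. A half turn about z changes nothing.
- handle (a point): Grip point on the lamp's axis, 60 mm above its underside; axes as the lamp's. The handle bar stands from 37 to 73 mm above the underside, 44 mm long along the lamp's x (in line with the lugs), 14 mm thick along its y: grip across the thickness, finger tips just clear of the disc.
- lugs (a point): Point on the lamp's axis level with the lugs' top faces, 15 mm above the underside; axes as the lamp's. The two lugs stick out along the lamp's +x and -x to 25 mm from the axis, each 8 mm wide, 5 mm tall (10 to 15 mm above the underside).
- lamp_house: Fixed white box 150 (x) x 170 (y) x 60 (z) mm, origin at the centre of its underside. On the middle of its top stands a round aluminium collar, the bayonet socket, 66 mm across, 36 mm tall, bore 39 mm. More than 55 N between lamp and house (all contacts added up) would damage it.
- socket (a point): Centre of the collar's mouth, level with its top, 96 mm above the bench; axes as the house's. Two opposite entry slots 10.5 mm wide cut the flange. Their line lies anywhere within 0.55 rad either way of the house's x; it differs each time, is not in the readings: feel or see it. The collar does not turn. Off the slots the lugs rest on its top.
- track (a point): Point on the bore's axis 10 mm below the collar's top. In the slots the lamp first rests on a spring plunger, lugs' tops level with the collar's top; the spring takes 3 N plus 0.6 N per mm pushed. With the lugs' tops 10 (9 N) to 13 mm (hard bottom) down, it turns clockwise seen from above, under the flange; anticlockwise is blocked. The hand may regrip midway.
- catch (a point): Point on the bore's axis 6 mm below the collar's top: where the lugs' tops are when locked. 80 degrees clockwise of the slots are the catches, a hard stop about 3 degrees beyond. Let up there, the lamp is lifted 4 mm by the spring into the catches and is locked; let up short of them it stays at 10 mm, unlocked.
- tray: Fixed shallow steel tray 140 x 230 mm, rim 14 mm high, floor 4 mm above the bench; origin at the centre of its underside.
- eyepiece: Loose bystander on the tray: plain black round eyepiece, 36 mm across, 50 mm tall, no handle; origin at the centre of its underside.
- dish: Loose bystander: closed clear flat dish, 90 mm across, 14 mm tall; origin at the centre of its underside.
- jar: Loose bystander: small amber glass jar with white lid, 40 mm across, 60 mm tall; origin at the centre of its underside.
Not all that is in view belongs to the job. Leave any blue or purple look-alike of the lamp alone.

How it is judged:
By the outcome, as a careful person would: the job done as asked, in the order asked, and still so for the second after the job is handed in, with the robot touching nothing.
It also fails if it takes over 72 s, if anything falls off the work surface, if the arm or the gripper's body presses on something with over 40 N, if the wrist force passes 120 N, or if a joint passes its speed limit or range.

## Working session

There is one attempt and no reset: what is moved stays moved. The work goes in short steps, Python scripts to look and compute and a shell command to move; the robot and the scene stay as the last step left them, time stands still between calls to the robot, and variables do not carry over. Pictures are saved under pics/ and viewed, about 8 in all and at most 12, crops included, and the job is handed in when it is done.

```bash
ls; mkdir -p pics; cat > h.py <<'E'
import numpy as np, cv2
from plant import *
def snap(n):
    s=snapshot(n); s['R']=cv2.Rodrigues(np.array(s['rvec'],float))[0]; s['t']=np.array(s['tvec'],float).reshape(3); return s
def ray(s,uv):
    p=cv2.undistortPoints(np.array(uv,float).reshape(-1,1,2),np.array(s['intrinsics'],float),np.array(s['distortion'],float)).reshape(-1,2)
    d=np.c_[p,np.ones(len(p))]@s['R']; return -s['R'].T@s['t'],d
def onz(s,uv,z):
    c,d=ray(s,uv); return c+d*((z-c[2])/d[:,2])[:,None]
def cloud(s):
    v,u=np.indices(s['z_map'].shape); uv=np.c_[u.ravel(),v.ravel()]
    c,d=ray(s,uv); return (c+d*s['z_map'].reshape(-1,1)).reshape(*u.shape,3)
def save(n,img,k=1):
    cv2.imwrite('pics/'+n+'.png',cv2.resize(img[...,::-1],None,fx=k,fy=k,interpolation=cv2.INTER_CUBIC))
E
python3 - <<'E'
from h import *
a=snap('scene');b=snap('side')
im=np.vstack([a['color'],b['color']]); save('a',im[...],0.75)
for s in(a,b): print(-s['R'].T@s['t'], s['R'][2], (s['z_map']>0).mean())
print(get_obs())
E
```

```text
pics
[ 0.81405644 -0.44526144  0.8129888 ] [-0.26346423  0.53534501 -0.80249132] 0.99581640625
[0.3562581  0.45288352 0.68109203] [ 0.28618814 -0.5706384  -0.76971954] 0.99603515625
{'clock': 0.1, 'joint_pos': array([-5.90662559e+01,  2.05872709e+01,  6.38541951e-01, -1.73412913e-02,
       -7.01356734e+01, -1.65058679e+01]), 'qvel': array([-0.02198152, -0.01901598,  0.19324922,  0.08487315, -0.02461304,
        0.01161973]), 'tau': array([-5.49793804e-04, -5.84164453e+01,  2.93753010e+01,  7.01541334e+00,
        1.02334691e-02, -6.45021896e-05]), 'tool_pos': array([ 0.16803993, -0.65331575,  0.23971463]), 'orientation': array([-1.79991649e+02, -8.55563163e-02,  1.04421965e+02]), 'force': array([ 0.54394814,  0.34520789, -0.86216592]), 'moment': array([ 0.03140399, -0.03330621,  0.078481  ]), 'opening': 0.08768274883286295}
```

View pics/a.png

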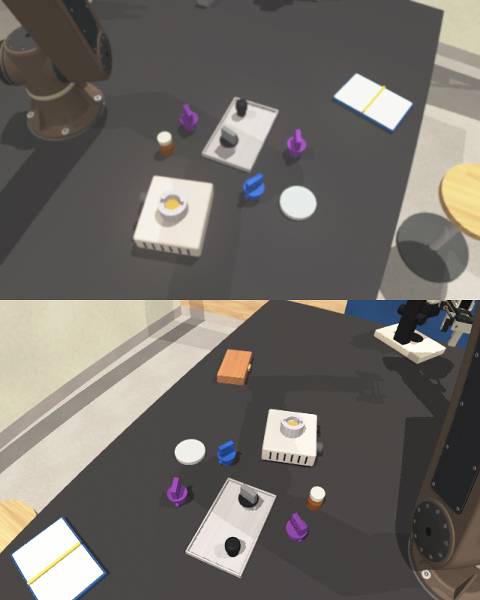

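The scene view (upper) shows the tray with two dark items. At full-size pixel (304,184) is one with a grey handle bar on a disc, which fits the lamp. At (321,141) is a plain black cylinder with no handle, the eyepiece. The purple pieces at (252,157) and (395,192) and the blue one at (339,249) are look-alikes to leave alone. The white house with its collar is at (230,273). Next I'll confirm the lamp in an enlarged crop and measure.

```bash
python3 - <<'E'
from h import *
a=snap('scene');b=snap('side')
A=cv2.resize(a['color'][115:235,255:385],None,fx=3,fy=3,interpolation=2)
B=cv2.resize(a['color'][230:345,170:300],None,fx=3,fy=3,interpolation=2)
C=cv2.resize(b['color'][120:240,330:460],None,fx=3,fy=3,interpolation=2)[:345]
D=cv2.resize(b['color'][225:345,270:400],None,fx=3,fy=3,interpolation=2)[:360]
save('b',np.vstack([np.hstack([A[:345],B]),np.hstack([D[:345],C])])[:,:],0.85)
for n,s in(('scene',a),('side',b)):
    P=cloud(s)
    box={'scene':(150,230,260,350),'side':(230,280,290,360)}[n]
    v0,v1,u0,u1=box;Q=P[v0:v1,u0:u1].reshape(-1,3)
    m=(Q[:,2]>.066)&(Q[:,2]<.09); T=Q[m]
    if n=='scene': print(np.round(Q[:,2].max(),3))
    c=T.mean(0); w,V=np.linalg.eigh(np.cov(T[:,:2].T)); print(n,'handle top',m.sum(),c.round(4),np.degrees(np.arctan2(V[1,1],V[0,1])).round(1),(np.sqrt(w*12)).round(4))
    m=(Q[:,2]>.036)&(Q[:,2]<.046);T=Q[m];print(' disc',m.sum(),cv2.minEnclosingCircle((T[:,:2]*1000).astype(np.float32)))
    R=P.reshape(-1,3); col=s['color'].reshape(-1,3)
    m=(R[:,2]>.09)&(R[:,2]<.102)&(np.hypot(R[:,0],R[:,1])>.3)&(R[:,0]>0)&(R[:,0]<.9)&(abs(R[:,1])<.7)
    T=R[m];md=np.median(T,0);T=T[np.linalg.norm(T-md,axis=1)<.06];print(' collar',len(T),T.mean(0),cv2.minEnclosingCircle((T[:,:2]*1000).astype(np.float32)))
    m=(R[:,2]>.055)&(R[:,2]<.064)&(np.linalg.norm(R[:,:2]-md[:2],axis=1)<.13)
    print(' house',cv2.minAreaRect((R[m][:,:2]*1000).astype(np.float32)))
E
```

```text
0.813
scene handle top 190 [0.5233 0.0885 0.0747] 167.9 [0.0151 0.0464]
 disc 263 ((469.1197509765625, 106.37220764160156), 81.27971649169922)
 collar 799 [ 0.51262457 -0.16111488  0.09587442] ((511.7746887207031, -159.7740936279297), 34.20097351074219)
 house ((512.1052856445312, -160.48721313476562), (151.18893432617188, 169.95066833496094), 17.76876449584961)
side handle top 217 [0.5216 0.0957 0.0737] 167.7 [0.0151 0.0455]
 disc 273 ((522.2530517578125, 94.38394165039062), 25.488861083984375)
 collar 412 [ 0.51062944 -0.15660623  0.09393923] ((511.40692138671875, -158.53350830078125), 34.31997299194336)
 house ((511.05792236328125, -158.69268798828125), (149.84657287597656, 171.31317138671875), 17.981426239013672)
```

View pics/b.png

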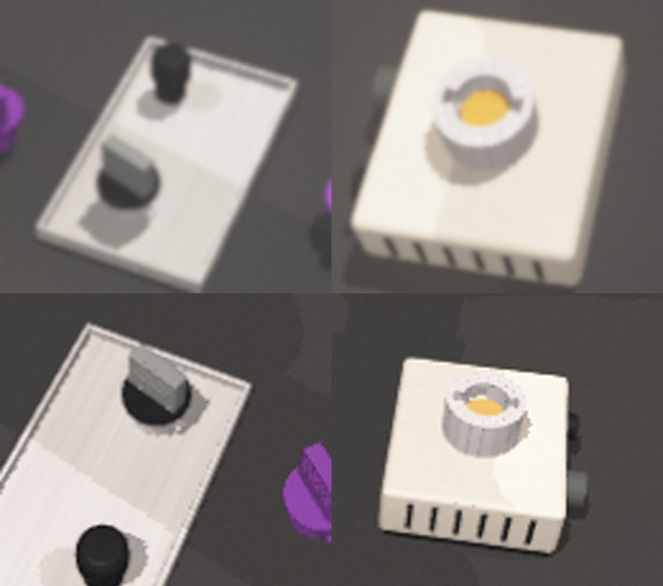

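The crop confirms it. The piece at (304,184) is black-disced with a grey bar (handle top at 74 to 78 mm), and the other is a plain cylinder. Slots show left and right of the bore. I'll fly over the house first and look down at the slots on the way to the lamp.

```bash
cat >> h.py <<'E'
def go(p,yaw=None):
    o=get_obs(); d=np.array(p)-o['tool_pos']; y=np.radians(o['orientation'][2])
    X=np.array([np.cos(y),np.sin(y),0]);Y=np.array([np.sin(y),-np.cos(y),0])
    s=np.array([d@X,d@Y,-d[2]])/.2
    dy=0 if yaw is None else (o['orientation'][2]-yaw+180)%360-180
    print('pos',o['tool_pos'].round(4),'rpy',o['orientation'].round(2),'F',o['force'].round(1),'op',round(o['opening'],4),'t',round(o['clock'],2))
    print('shift shares',s.round(4),'len mm',np.linalg.norm(d)*1e3,'turn z share',round(dy/360,4),'deg',round(dy,2))
E
python3 - <<'E'
from h import *
go([.45,-.20,.30],95)
a=snap('scene');b=snap('side')
print(onz(a,[[224.5,266],[242,269]],.096))
P=cloud(a)[130:160,305:335].reshape(-1,3);q=P[(P[:,2]>.03)&(P[:,2]<.06)];print('eyepiece',np.median(q,0))
E
```

```text
pos [ 0.168  -0.6535  0.24  ] rpy [-1.7999e+02 -6.0000e-02  1.0442e+02] F [0.1 0.4 0.1] op 0.0876 t 0.2
shift shares [ 1.8447  1.9301 -0.3001] len mm 537.3328381927402 turn z share 0.0262 deg 9.42
[[ 0.50202126 -0.15831146  0.096     ]
 [ 0.53111426 -0.14985564  0.096     ]]
eyepiece [0.50026776 0.21096822 0.05005056]
```

```bash
M='python3 -m handwheel'
$M '[[[0.2,0.2,-0.03],[0,0,0]],[[0.4,0.41,-0.06],[0,0,0]],[[0.6,0.62,-0.1],[0,0,0]],[[0.7,0.73,-0.2],[0,0,0]],[[0.82,0.86,-0.3],[0,0,0]]]'
$M '[[[0.14,0.14,0],[0,0,0]],[[0.28,0.28,0],[0,0,0]],[[0.42,0.42,0],[0,0,0]],[[0.56,0.56,0],[0,0,0]],[[0.7,0.73,0],[0,0,0]]]'
$M '[[[0.14,0.14,0],[0,0,0]],[[0.28,0.28,0],[0,0,0]],[[0.33,0.34,0],[0,0,0]],[[0.33,0.34,0],[0,0,0]],[[0.33,0.34,0],[0,0,0]]]'
python3 - <<'E'
from h import *
go([.45,-.20,.30],95)
s=snap('wrist');save('c',s['color'])
P=cloud(s).reshape(-1,3)
print(-s['R'].T@s['t'])
m=(P[:,2]>.091)&(P[:,2]<.102)&(np.hypot(P[:,0]-.512,P[:,1]+.16)<.05);T=P[m];print(len(T),T[:,2].mean(),cv2.minEnclosingCircle((T[:,:2]*1000).astype(np.float32)))
E
```

```text
clock: 0.72
tool_pos: [0.2746, -0.48, 0.2839]
orientation: [-179.9, -0.1, 104.4]
force: [1.9, -0.1, -0.1]
opening: 0.0877
clock: 1.13
tool_pos: [0.3797, -0.3104, 0.2851]
orientation: [179.9, 0.0, 104.4]
force: [1.6, 0.2, -0.6]
opening: 0.0878
clock: 1.55
tool_pos: [0.4295, -0.2305, 0.2847]
orientation: [180.0, 0.0, 104.6]
force: [0.1, -0.5, -0.1]
opening: 0.0874
pos [ 0.4295 -0.2305  0.2847] rpy [180.     0.   104.57] F [ 0.1 -0.5 -0.1] op 0.0874 t 1.55
shift shares [ 0.1216  0.1378 -0.0766] len mm 39.8194455638797 turn z share 0.0266 deg 9.57
[ 0.35106579 -0.25024579  0.42803781]
1469 0.09514735360403682 ((510.3806457519531, -158.53855895996094), 33.45072937011719)
```

View pics/c.png

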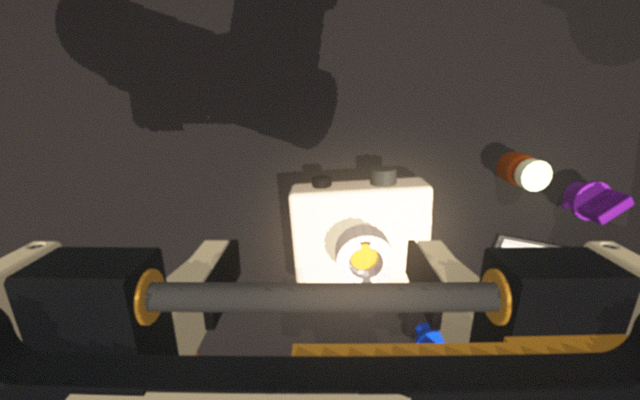

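The wrist view shows the collar at (364,258), with slots at its upper (365,243) and lower edge, partly under the gripper rod. I'll shift back along tool y for a clear view.

```bash
M='python3 -m handwheel'
$M '[[[0.1,-0.1,0],[0,0,0]],[[0.15,-0.25,0],[0,0,0]],[[0.15,-0.25,0],[0,0,0]],[[0.15,-0.25,0],[0,0,0]]]'
python3 - <<'E'
from h import *
go([.45,-.20,.30],95)
s=snap('wrist')
C=cloud(s);P=C.reshape(-1,3)
m=(P[:,2]>.091)&(P[:,2]<.102)&(np.hypot(P[:,0]-.511,P[:,1]+.159)<.05);T=P[m]
c,r=cv2.minEnclosingCircle((T[:,:2]*1000).astype(np.float32));print(len(T),T[:,2].mean(),c,r)
v,u=np.where(m.reshape(400,640));print(u.min(),u.max(),v.min(),v.max())
save('d',s['color'][v.min()-12:v.max()+12,u.min()-12:u.max()+12],6)
d=P[:,:2]*1000-c;rr=np.hypot(*d.T);ang=np.degrees(np.arctan2(d[:,1],d[:,0]))
for lo in range(-180,180,6):
    k=(rr>22)&(rr<29)&(ang>=lo)&(ang<lo+6)&(P[:,2]<.12)
    if k.any() and P[k,2].min()<.091: print(lo,k.sum(),P[k,2].mean().round(4),P[k,2].min().round(4))
E
```

```text
clock: 1.93
tool_pos: [0.3716, -0.2155, 0.2852]
orientation: [179.9, 0.0, 104.3]
force: [0.4, -0.6, 1.4]
opening: 0.0874
pos [ 0.3716 -0.2155  0.2852] rpy [1.7992e+02 3.0000e-02 1.0434e+02] F [ 0.4 -0.6  1.4] op 0.0874 t 1.93
shift shares [-0.022   0.3989 -0.0741] len mm 81.25883481585845 turn z share 0.0259 deg 9.34
612 0.0947596294360894 (510.2182312011719, -157.953125) 33.51081848144531
314 364 276 326
6 20 0.0885 0.0783
12 24 0.0869 0.0777
18 25 0.0886 0.0784
24 17 0.0902 0.0824
```

View pics/d.png

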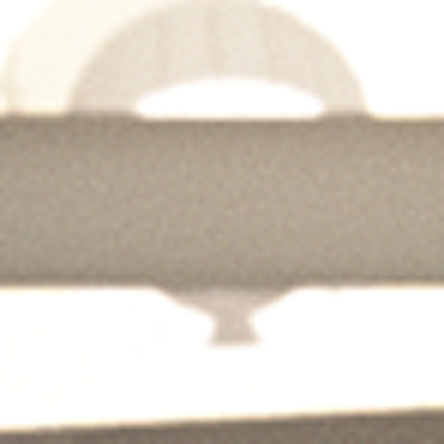

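Wrong way: the rod now hides most of the collar, though one slot is visible below it at about 17°. I'll move forward instead.

```bash
M='python3 -m handwheel'
$M '[[[0,0.2,0],[0,0,0]],[[0,0.4,0],[0,0,0]],[[0,0.55,0],[0,0,0]],[[0,0.6,0],[0,0,0]],[[0,0.6,0],[0,0,0]]]'
python3 - <<'E'
from h import *
s=snap('wrist')
C=cloud(s);P=C.reshape(-1,3)
m=(P[:,2]>.091)&(P[:,2]<.102)&(np.hypot(P[:,0]-.511,P[:,1]+.159)<.05);T=P[m]
c,r=cv2.minEnclosingCircle((T[:,:2]*1000).astype(np.float32));print(len(T),T[:,2].mean(),c,r)
v,u=np.where(m.reshape(400,640));o=(u.min()-10,v.min()-10);print(o)
save('e',s['color'][o[1]:v.max()+10,o[0]:u.max()+10],6)
d=P[:,:2]*1000-c;rr=np.hypot(*d.T);ang=np.degrees(np.arctan2(d[:,1],d[:,0]))
for lo in range(-180,180,4):
    k=(rr>22)&(rr<29)&(ang>=lo)&(ang<lo+4)&(P[:,2]<.12)
    if k.any() and P[k,2].min()<.091: print(lo,k.sum(),P[k,2].mean().round(4),P[k,2].min().round(4))
E
```

```text
clock: 2.4
tool_pos: [0.4918, -0.1849, 0.2832]
orientation: [-179.9, -0.0, 104.4]
force: [0.8, 0.0, -0.6]
opening: 0.0872
1918 0.09521024183515536 (510.571044921875, -158.46336364746094) 33.539222717285156
(np.int64(300), np.int64(161))
-180 15 0.0932 0.0768
-176 9 0.089 0.0763
-172 5 0.0919 0.0774
-168 5 0.0922 0.0772
-164 5 0.088 0.0778
-160 5 0.0917 0.0774
-148 15 0.0944 0.0871
-12 9 0.0931 0.076
4 8 0.0919 0.0762
8 14 0.088 0.0762
12 21 0.0846 0.0762
16 22 0.0845 0.0772
20 18 0.0847 0.0759
24 21 0.0851 0.0762
28 14 0.0881 0.0773
```

View pics/e.png

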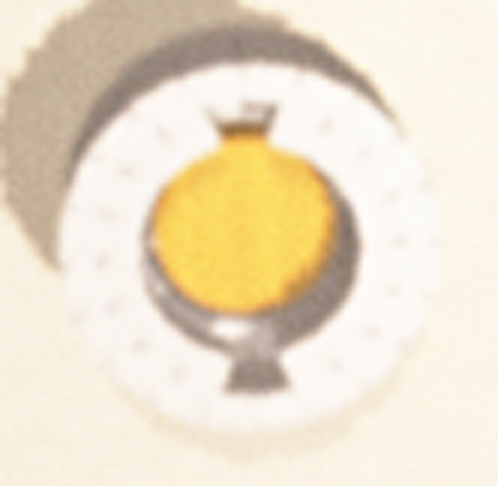

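A clear view: the collar is centred near crop (248,245), with slots at the top (243,105) and bottom (257,388). I'll project these onto z=96 mm.

```bash
python3 - <<'E'
from h import *
s=snap('wrist'); o=np.array([300,161])
uv=np.array([[243,105],[257,388],[58,245],[440,250],[248,60],[248,430],[213,106],[275,106],[226,388],[289,388]])/6+o-.4
p=onz(s,uv,.096);c=(p[0]+p[1])[:2]/2
print(p[:,:2].round(4));d=p[1]-p[0];print('slot ang',np.degrees(np.arctan2(d[1],d[0])),np.linalg.norm(d),c,(p[2]+p[3])/2,(p[4]+p[5])/2)
go([.522,.093,.24],78)
E
```

```text
[[ 0.4838 -0.1667]
 [ 0.533  -0.1507]
 [ 0.5159 -0.1913]
 [ 0.5003 -0.1267]
 [ 0.4761 -0.168 ]
 [ 0.5412 -0.1501]
 [ 0.4853 -0.1716]
 [ 0.4827 -0.1614]
 [ 0.5344 -0.156 ]
 [ 0.5316 -0.1452]]
slot ang 18.06167187364741 0.05171258311369887 [ 0.50841988 -0.15872362] [ 0.50809401 -0.15898336  0.096     ] [ 0.50863298 -0.15905124  0.096     ]
pos [ 0.4894 -0.1853  0.2837] rpy [-1.7989e+02 -3.0000e-02  1.0440e+02] F [ 0.2  0.2 -0. ] op 0.0878 t 2.5
shift shares [1.3071 0.5039 0.2187] len mm 283.5622954909185 turn z share 0.0733 deg 26.4
```

```bash
M='python3 -m handwheel'
$M '[[[0.18,0.07,0],[0,0,0]],[[0.36,0.14,0],[0,0,0]],[[0.54,0.21,0],[0,0,0]],[[0.72,0.28,0],[0,0,0]],[[0.88,0.34,0],[0,0,0]]]' 0
$M '[[[0.15,0.06,0],[0,0,0.02]],[[0.23,0.0,0],[0,0,0.04]],[[0.23,-0.04,0],[0,0,0.06]],[[0.23,-0.04,0],[0,0,0.0733]],[[0.23,-0.04,0],[0,0,0.0733]]]'
python3 - <<'E'
from h import *
s=snap('wrist');save('f',s['color'][:260],1)
C=cloud(s);P=C.reshape(-1,3)
near=np.hypot(P[:,0]-.522,P[:,1]-.093)<.045
m=near&(P[:,2]>.070)&(P[:,2]<.085);T=P[m]
w,V=np.linalg.eigh(np.cov(T[:,:2].T));print(len(T),T.mean(0).round(4),np.degrees(np.arctan2(V[1,1],V[0,1])),np.sqrt(w*12),cv2.minAreaRect((T[:,:2]*1000).astype(np.float32)))
m=near&(P[:,2]>.034)&(P[:,2]<.046);T=P[m];print(len(T),cv2.minEnclosingCircle((T[:,:2]*1000).astype(np.float32)),np.median(T[:,2]))
go([.522,.093,.24],78)
E
```

```text
clock: 2.92
tool_pos: [0.5106, 0.0035, 0.2852]
orientation: [179.9, -0.0, 104.4]
force: [1.0, -0.6, -0.4]
opening: 0.0596
clock: 3.33
tool_pos: [0.4913, 0.0446, 0.2852]
orientation: [180.0, -0.0, 77.8]
force: [0.3, -0.3, 0.0]
opening: 0.0441
511 [0.5205 0.0932 0.0758] 167.34147767283758 [0.01434041 0.04395277] ((521.388427734375, 93.3995361328125), (14.263555526733398, 43.56713104248047), 77.25945281982422)
845 ((521.8241577148438, 93.65340423583984), 25.996870040893555) 0.04021552260725447
pos [0.4917 0.0445 0.2851] rpy [ 1.7995e+02 -3.0000e-02  7.8120e+01] F [ 0.4 -0.4  0.3] op 0.0438 t 3.38
shift shares [0.2684 0.0985 0.2255] len mm 72.83315277545086 turn z share 0.0003 deg 0.12
```

View pics/f.png

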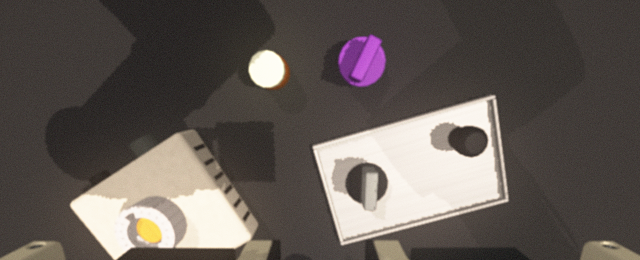

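The view shows the lamp with its grey bar at (369,188), the eyepiece at (468,140) and clear space around both. The lamp measures (0.5213, 0.0934), bar at 167.3°, and its sizes match. Going down now.

```bash
M='python3 -m handwheel'
python3 - <<'E'
from h import *
go([.5213,.0934,.0600],77.3)
E
$M '[[[0.27,0.095,0.1],[0,0,0.0023]],[[0.27,0.095,0.3],[0,0,0.0023]],[[0.27,0.095,0.5],[0,0,0.0023]],[[0.27,0.095,0.7],[0,0,0.0023]],[[0.27,0.095,0.75],[0,0,0.0023]]]'
python3 - <<'E'
from h import *
go([.5213,.0934,.0600],77.3)
E
```

```text
pos [0.4917 0.0445 0.2851] rpy [ 1.7995e+02 -3.0000e-02  7.8120e+01] F [ 0.4 -0.4  0.3] op 0.0438 t 3.38
shift shares [0.2696 0.0947 1.1255] len mm 232.24850162819817 turn z share 0.0023 deg 0.82
clock: 3.8
tool_pos: [0.519, 0.0922, 0.129]
orientation: [-179.6, 0.2, 77.3]
force: [-1.0, -1.1, -0.3]
opening: 0.0441
pos [0.519  0.0922 0.129 ] rpy [-179.64    0.23   77.32] F [-1.  -1.1 -0.3] op 0.0441 t 3.8
shift shares [0.0082 0.0102 0.3452] len mm 69.08655703253282 turn z share 0.0001 deg 0.02
```

```bash
M='python3 -m handwheel'
$M '[[[0,0,0.15],[0,0,0]],[[0,0,0.3],[0,0,0]],[[0,0,0.37],[0,0,0]],[[0,0,0.37],[0,0,0]],[[0,0,0.37],[0,0,0]]]'
python3 - <<'E'
from h import *
go([.5213,.0934,.0600],77.3)
E
```

```text
clock: 4.22
tool_pos: [0.5219, 0.0932, 0.0604]
orientation: [-179.9, 0.1, 77.3]
force: [0.4, -0.2, 0.6]
opening: 0.0437
pos [0.5219 0.0932 0.0604] rpy [-1.7994e+02  8.0000e-02  7.7300e+01] F [ 0.4 -0.2  0.6] op 0.0437 t 4.22
shift shares [ 0.0005 -0.003   0.0018] len mm 0.7104283278099 turn z share -0.0 deg -0.0
```

```bash
M='python3 -m handwheel'
$M '[[[0,0,0],[0,0,0]],[[0,0,0],[0,0,0]],[[0,0,0],[0,0,0]],[[0,0,0],[0,0,0]],[[0,0,0],[0,0,0]]]' 1
$M '[[[0,0,0],[0,0,0]],[[0,0,-0.1],[0,0,0]],[[0,0,-0.2],[0,0,0]],[[0,0,-0.2],[0,0,0]],[[0,0,-0.2],[0,0,0]]]' 1
python3 - <<'E'
from h import *
go([.51,-.159,.2],107.3)
E
```

```text
clock: 4.63
tool_pos: [0.5223, 0.0942, 0.0614]
orientation: [179.9, -0.1, 77.2]
force: [-0.1, -1.3, 1.0]
opening: 0.0161
clock: 5.05
tool_pos: [0.5224, 0.0944, 0.1015]
orientation: [179.9, -0.1, 77.2]
force: [-0.9, -0.4, -1.8]
opening: 0.0136
pos [0.5224 0.0944 0.1015] rpy [ 1.7991e+02 -1.0000e-01  7.7220e+01] F [-0.9 -0.4 -1.8] op 0.0136 t 5.05
shift shares [-1.2494  0.2197 -0.4923] len mm 272.1579840573462 turn z share -0.0836 deg -30.08
```

Held (13.6 mm, weight felt). Carrying it up and over the collar.

```bash
M='python3 -m handwheel'
$M '[[[0,0,-0.2],[0,0,0]],[[0,0,-0.4],[0,0,0]],[[-0.15,0.02,-0.55],[0,0,0]],[[-0.33,0.05,-0.6],[0,0,0]],[[-0.5,0.08,-0.6],[0,0,0]]]' 1
$M '[[[-0.15,0.02,0],[0,0,0]],[[-0.3,0.05,0],[0,0,0]],[[-0.45,0.08,0],[0,0,0]],[[-0.6,0.11,0],[0,0,0]],[[-0.7,0.13,0],[0,0,0]]]' 1
$M '[[[-0.02,0,0],[0,0,-0.018]],[[-0.04,0,0],[0,0,-0.036]],[[-0.05,0.01,0],[0,0,-0.054]],[[-0.05,0.01,0],[0,0,-0.072]],[[-0.05,0.01,0],[0,0,-0.0855]]]' 1
$M '[[[0,0,0],[0,0,0]],[[0,0,0],[0,0,0]]]' 1
python3 - <<'E'
from h import *
go([.51,-.159,.2],108)
s=snap('wrist');save('g',s['color'][60:330],1)
C=cloud(s);P=C.reshape(-1,3)
near=np.hypot(P[:,0]-.51,P[:,1]+.159)<.05
for lo,hi in((.1,.12),(.12,.14),(.14,.16),(.16,.2),(.088,.1)):
    m=near&(P[:,2]>lo)&(P[:,2]<hi);T=P[m];print(lo,len(T),T.mean(0) if len(T) else 0)
E
```

```text
clock: 5.47
tool_pos: [0.5164, -0.0074, 0.2233]
orientation: [179.8, -0.1, 77.3]
force: [1.6, -0.3, -1.8]
opening: 0.0135
clock: 5.88
tool_pos: [0.5087, -0.1514, 0.2194]
orientation: [-179.9, 0.0, 77.2]
force: [0.2, 0.2, -1.8]
opening: 0.0138
clock: 6.3
tool_pos: [0.5088, -0.1597, 0.2192]
orientation: [-179.9, -0.1, 108.3]
force: [-0.2, 0.2, -1.4]
opening: 0.0137
clock: 6.47
tool_pos: [0.5091, -0.1594, 0.2197]
orientation: [-179.9, -0.0, 107.8]
force: [-0.0, 0.3, -2.1]
opening: 0.014
pos [ 0.5091 -0.1594  0.2197] rpy [-1.7992e+02 -4.0000e-02  1.0782e+02] F [-0.   0.3 -2.1] op 0.014 t 6.47
shift shares [0.0006 0.005  0.0983] len mm 19.68424928757408 turn z share -0.0005 deg -0.18
0.1 0 0
0.12 0 0
0.14 0 0
0.16 1851 [ 0.49302513 -0.16349287  0.19671177]
0.088 2062 [ 0.4994243  -0.16235162  0.09502873]
```

View pics/g.png

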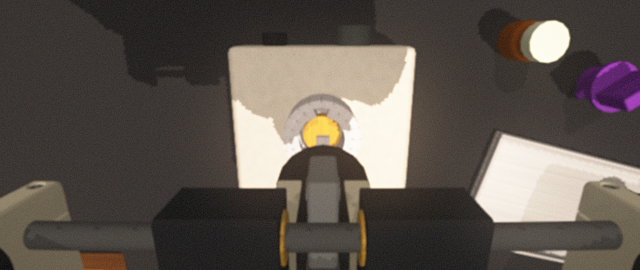

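The lug at (322,140) lines up with the slot at (320,112) in this crop. Checking lamp disc against collar centres in the two fixed cameras.

```bash
python3 - <<'E'
from h import *
for n in('scene','side'):
    s=snap(n);P=cloud(s).reshape(-1,3)
    near=np.hypot(P[:,0]-.51,P[:,1]+.159)<.045
    for nm,lo,hi,mr in(('disc',.193,.206,.03),('collar',.0905,.101,.045),('barrel',.163,.19,.03)):
        T=P[near&(P[:,2]>lo)&(P[:,2]<hi)&(np.hypot(P[:,0]-.51,P[:,1]+.159)<mr)]
        if len(T): print(n,nm,len(T),T[:,2].mean().round(4),cv2.minEnclosingCircle((T[:,:2]*1000).astype(np.float32)))
    if n=='side': save('h',s['color'][60:200,300:480],3)
E
```

```text
scene disc 187 0.1996 ((521.3161010742188, -158.449462890625), 22.051624298095703)
scene collar 701 0.0959 ((512.0198364257812, -159.63888549804688), 34.287384033203125)
scene barrel 91 0.1751 ((524.7987060546875, -162.21188354492188), 15.289413452148438)
side disc 218 0.1986 ((508.8653564453125, -157.58128356933594), 25.99093246459961)
side collar 400 0.0939 ((511.0752868652344, -158.8896026611328), 34.44105529785156)
side barrel 174 0.1758 ((509.4140625, -159.86801147460938), 25.112058639526367)
```

View pics/h.png

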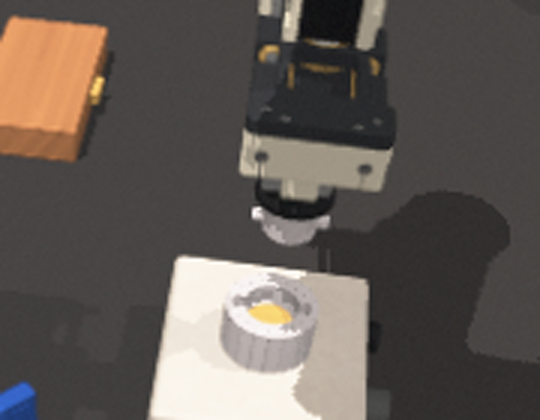

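```bash
M='python3 -m handwheel'
python3 - <<'E'
from h import *
go([.511,-.159,.157],108)
E
$M '[[[0,0.008,0.1],[0,0,0]],[[0,0.008,0.2],[0,0,0]],[[0,0.008,0.3],[0,0,0]],[[0,0.008,0.31],[0,0,0]],[[0,0.008,0.31],[0,0,0]]]' 1
$M '[[[0,0,0.015],[0,0,0]],[[0,0,0.03],[0,0,0]],[[0,0,0.045],[0,0,0]],[[0,0,0.055],[0,0,0]],[[0,0,0.055],[0,0,0]]]' 1
python3 - <<'E'
from h import *
go([.511,-.159,.137],108); print(get_obs()['moment'])
E
```

```text
pos [ 0.5093 -0.1594  0.2202] rpy [-1.7997e+02 -2.0000e-02  1.0787e+02] F [-0.3 -0.2 -1.5] op 0.0139 t 6.62
shift shares [-0.0006  0.0085  0.3161] len mm 63.24818117615725 turn z share -0.0004 deg -0.13
clock: 7.03
tool_pos: [0.5103, -0.159, 0.1577]
orientation: [-179.8, -0.0, 107.9]
force: [0.1, 0.3, -0.6]
opening: 0.0138
clock: 7.45
tool_pos: [0.5109, -0.159, 0.1475]
orientation: [180.0, -0.0, 108.0]
force: [0.1, -0.2, -1.5]
opening: 0.0142
pos [ 0.5109 -0.159   0.1475] rpy [ 1.8000e+02 -1.0000e-02  1.0798e+02] F [ 0.1 -0.2 -1.5] op 0.0142 t 7.45
shift shares [-0.0001  0.0003  0.0527] len mm 10.540697713447035 turn z share -0.0001 deg -0.02
[ 0.03852024  0.02351732 -0.00112557]
```

Nose is in the bore with no side force. Lowering gently in steps.

```bash
M='python3 -m handwheel'
$M '[[[0,0,0.007],[0,0,0]],[[0,0,0.014],[0,0,0]],[[0,0,0.02],[0,0,0]],[[0,0,0.02],[0,0,0]]]' 1
$M '[[[0,0,0.007],[0,0,0]],[[0,0,0.014],[0,0,0]],[[0,0,0.02],[0,0,0]],[[0,0,0.02],[0,0,0]]]' 1
```

```text
clock: 7.78
tool_pos: [0.5109, -0.159, 0.1434]
orientation: [-180.0, -0.0, 108.0]
force: [0.5, -0.3, -1.5]
opening: 0.014
clock: 8.12
tool_pos: [0.5112, -0.1592, 0.1395]
orientation: [180.0, 0.0, 108.0]
force: [0.7, -2.9, -2.8]
opening: 0.0142
```

```bash
M='python3 -m handwheel'
$M '[[[-0.0025,-0.001,0],[0,0,0]],[[-0.0025,-0.001,0.005],[0,0,0]],[[-0.0025,-0.001,0.01],[0,0,0]],[[-0.0025,-0.001,0.01],[0,0,0]]]' 1
python3 -c "
from h import *
go([.511,-.159,.137],108);print(get_obs()['moment'])"
```

```text
clock: 8.45
tool_pos: [0.511, -0.1596, 0.1377]
orientation: [180.0, 0.0, 108.0]
force: [-0.8, 0.3, 1.6]
opening: 0.0137
pos [ 0.511  -0.1596  0.1377] rpy [180.     0.   107.99] F [-0.8  0.3  1.6] op 0.0137 t 8.45
shift shares [0.0027 0.0009 0.0033] len mm 0.8660364493214566 turn z share -0.0 deg -0.01
[-0.0378822   0.16528009  0.03979733]
```

Spring contact of about 3 N at TCP z=0.138, as predicted, so the lugs are in the slots. Pushing down about 11.5 mm.

```bash
M='python3 -m handwheel'
$M '[[[0,0,0.008],[0,0,0]],[[0,0,0.016],[0,0,0]],[[0,0,0.024],[0,0,0]],[[0,0,0.03],[0,0,0]],[[0,0,0.03],[0,0,0]]]' 1
$M '[[[0,0,0.007],[0,0,0]],[[0,0,0.014],[0,0,0]],[[0,0,0.021],[0,0,0]],[[0,0,0.026],[0,0,0]],[[0,0,0.026],[0,0,0]]]' 1
python3 -c "
from h import *
go([.511,-.159,.1265],108);print(get_obs()['moment'])"
```

```text
clock: 8.87
tool_pos: [0.5111, -0.1596, 0.1316]
orientation: [180.0, 0.0, 108.0]
force: [-0.2, -0.5, 5.5]
opening: 0.0137
clock: 9.28
tool_pos: [0.5111, -0.1596, 0.1268]
orientation: [180.0, 0.0, 108.0]
force: [-3.1, 0.8, 8.0]
opening: 0.0141
pos [ 0.5111 -0.1596  0.1268] rpy [1.7999e+02 1.0000e-02 1.0800e+02] F [-3.1  0.8  8. ] op 0.0141 t 9.28
shift shares [0.0031 0.0004 0.0013] len mm 0.6652760376400516 turn z share 0.0 deg 0.0
[ 0.3532391   1.0283688  -0.01145561]
```

Spring at about 9.5 N, which is about 10.8 mm down. Slightly deeper, then start the clockwise turn (positive about tool z).

```bash
M='python3 -m handwheel'
$M '[[[0,-0.002,0.003],[0,0,0]],[[0,-0.002,0.003],[0,0,0.007]],[[0,-0.002,0.003],[0,0,0.014]],[[0,-0.002,0.003],[0,0,0.021]],[[0,-0.002,0.003],[0,0,0.028]]]' 1
python3 -c "
from h import *
go([.511,-.159,.1265],108);print(get_obs()['moment'])"
```

```text
clock: 9.7
tool_pos: [0.5117, -0.1598, 0.1267]
orientation: [179.9, 0.0, 97.8]
force: [-1.0, -0.0, 8.2]
opening: 0.0138
pos [ 0.5117 -0.1598  0.1267] rpy [1.7988e+02 4.0000e-02 9.7820e+01] F [-1.  -0.   8.2] op 0.0138 t 9.7
shift shares [ 0.0045 -0.0029  0.0012] len mm 1.0911349051424721 turn z share -0.0283 deg -10.18
[-0.0275055   0.32979744  0.0666769 ]
```

Turned 10° freely, with negligible torque. Continuing to about 60°.

```bash
M='python3 -m handwheel'
$M '[[[0,0,0.001],[0,0,0.012]],[[0,0,0.001],[0,0,0.024]],[[0,0,0.001],[0,0,0.036]],[[0,0,0.001],[0,0,0.048]],[[0,0,0.001],[0,0,0.06]]]' 1
python3 -c "
from h import *
print(get_obs()['moment'])"
$M '[[[0,0,0],[0,0,0.012]],[[0,0,0],[0,0,0.024]],[[0,0,0],[0,0,0.036]],[[0,0,0],[0,0,0.048]],[[0,0,0],[0,0,0.06]]]' 1
python3 -c "
from h import *
print(get_obs()['moment'])"
```

```text
clock: 10.12
tool_pos: [0.5119, -0.1599, 0.1267]
orientation: [179.8, -0.0, 76.1]
force: [-0.1, 0.8, 7.4]
opening: 0.0138
[0.0272272  0.13546    0.07092026]
clock: 10.53
tool_pos: [0.5119, -0.1598, 0.1267]
orientation: [179.9, -0.1, 54.5]
force: [-0.2, 1.2, 8.1]
opening: 0.0137
[0.01191314 0.16543237 0.03778857]
```

```bash
M='python3 -m handwheel'
$M '[[[0,0,0],[0,0,0.015]],[[0,0,0],[0,0,0.03]],[[0,0,0],[0,0,0.045]],[[0,0,0],[0,0,0.06]],[[0,0,0],[0,0,0.068]]]' 1
python3 -c "
from h import *
print(get_obs()['moment'])"
$M '[[[0,0,0],[0,0,0.003]],[[0,0,0],[0,0,0.006]],[[0,0,0],[0,0,0.006]]]' 1
python3 -c "
from h import *
print(get_obs()['moment'])"
```

```text
clock: 10.95
tool_pos: [0.5119, -0.1598, 0.1266]
orientation: [179.9, -0.1, 30.0]
force: [1.0, -0.0, 8.4]
opening: 0.0139
[-0.05857819  0.08902361  0.08886622]
clock: 11.2
tool_pos: [0.5119, -0.1598, 0.1266]
orientation: [179.9, -0.1, 28.0]
force: [0.1, -0.8, 7.9]
opening: 0.0134
[-0.0380566   0.19672178 -0.00074052]
```

```bash
M='python3 -m handwheel'
for i in 1 2; do
$M '[[[0,0,0],[0,0,0.003]],[[0,0,0],[0,0,0.005]],[[0,0,0],[0,0,0.005]]]' 1
python3 -c "
from h import *
print(get_obs()['moment'])"; done
```

```text
clock: 11.45
tool_pos: [0.5118, -0.1599, 0.1267]
orientation: [179.9, -0.1, 26.3]
force: [-1.0, -0.5, 7.8]
opening: 0.0142
[-0.10737513  0.32442429  0.21683912]
clock: 11.7
tool_pos: [0.5117, -0.1599, 0.1266]
orientation: [179.9, -0.1, 24.5]
force: [-0.2, -1.2, 8.4]
opening: 0.0141
[-0.11097852  0.38220187  0.57522117]
```

Torque jumps to 0.58 N m, so it is at the hard stop. Ease back about 2.3° to sit over the catches and let it up slowly.

```bash
M='python3 -m handwheel'
$M '[[[0,0,0],[0,0,-0.0065]],[[0,0,0],[0,0,-0.0065]],[[0,0,-0.005],[0,0,-0.0065]],[[0,0,-0.01],[0,0,-0.0065]],[[0,0,-0.01],[0,0,-0.0065]]]' 1
$M '[[[0,0,-0.005],[0,0,0]],[[0,0,-0.01],[0,0,0]],[[0,0,-0.013],[0,0,0]],[[0,0,-0.013],[0,0,0]]]' 1
python3 -c "
from h import *
print(get_obs()['moment'])"
```

```text
clock: 12.12
tool_pos: [0.5117, -0.1598, 0.1285]
orientation: [179.9, -0.1, 26.8]
force: [-0.1, -0.5, 7.3]
opening: 0.0136
clock: 12.45
tool_pos: [0.5116, -0.1598, 0.1307]
orientation: [179.9, -0.1, 26.8]
force: [2.1, -1.7, 4.7]
opening: 0.0137
[-0.57413548 -1.10401113  0.10584339]
```

It has risen past the 10 mm level (z=0.128), so it is in the catches. Up the last millimetre, then open.

```bash
M='python3 -m handwheel'
$M '[[[0,0,-0.003],[0,0,0]],[[0,0,-0.006],[0,0,0]],[[0,0,-0.006],[0,0,0]]]' 1
python3 -c "
from h import *
print(get_obs()['moment'])"
$M '[[[0,0,0],[0,0,0]],[[0,0,0],[0,0,0]],[[0,0,0],[0,0,0]],[[0,0,0],[0,0,0]],[[0,0,0],[0,0,0]]]' 0
python3 -c "
from h import *
print(get_obs()['force'],get_obs()['opening'])"
```

```text
clock: 12.7
tool_pos: [0.5115, -0.1597, 0.1318]
orientation: [180.0, -0.1, 26.8]
force: [4.2, -1.9, 4.4]
opening: 0.0138
[-0.67011691 -1.83066624  0.09181499]
clock: 13.12
tool_pos: [0.5098, -0.1596, 0.1309]
orientation: [-179.9, 0.1, 26.8]
force: [-0.2, -0.7, 0.8]
opening: 0.0404
[-0.24959165 -0.72494485  0.79330058] 0.04044695781637161
```

Withdraw straight up 180 mm and a bit back, then check.

```bash
M='python3 -m handwheel'
$M '[[[0,0,-0.05],[0,0,0]],[[0,0,-0.15],[0,0,0]],[[0,0,-0.3],[0,0,0]],[[0,0,-0.5],[0,0,0]],[[0,0,-0.7],[0,0,0]]]' 0
$M '[[[-0.2,0,-0.1],[0,0,0]],[[-0.4,0,-0.1],[0,0,0]],[[-0.5,0,-0.1],[0,0,0]],[[-0.5,0,-0.1],[0,0,0]],[[-0.5,0,-0.1],[0,0,0]]]' 0
python3 - <<'E'
from h import *
I=[]
for n in('scene','side'):
    s=snap(n);P=cloud(s).reshape(-1,3)
    rr=np.hypot(P[:,0]-.511,P[:,1]+.159)
    T=P[(rr<.03)&(P[:,2]>.139)&(P[:,2]<.155)]
    w,V=np.linalg.eigh(np.cov(T[:,:2].T))
    print(n,'handle top',len(T),np.percentile(T[:,2],[5,50,95]).round(4),T.mean(0).round(4),np.degrees(np.arctan2(V[1,1],V[0,1])))
    D=P[(rr<.03)&(P[:,2]>.1)&(P[:,2]<.12)];print(' disc z',len(D),np.percentile(D[:,2],[10,50,90]).round(4))
    I.append(s['color'])
save('i',np.hstack([I[0][80:360,150:400],I[1][100:380,230:480]]),1.5)
E
```

```text
clock: 13.53
tool_pos: [0.5096, -0.1598, 0.2732]
orientation: [-180.0, 0.1, 26.8]
force: [1.4, 0.1, 0.3]
opening: 0.0437
clock: 13.95
tool_pos: [0.4203, -0.2053, 0.2924]
orientation: [180.0, -0.1, 26.7]
force: [0.4, 0.7, -0.7]
opening: 0.0438
scene handle top 266 [0.1413 0.1481 0.1503] [ 0.514  -0.1625  0.1473] 116.51319080696305
 disc z 476 [0.1103 0.1124 0.1146]
side handle top 125 [0.1405 0.1461 0.1481] [ 0.5111 -0.157   0.1455] 117.93027147085371
 disc z 273 [0.1077 0.1104 0.1127]
```

View pics/i.png

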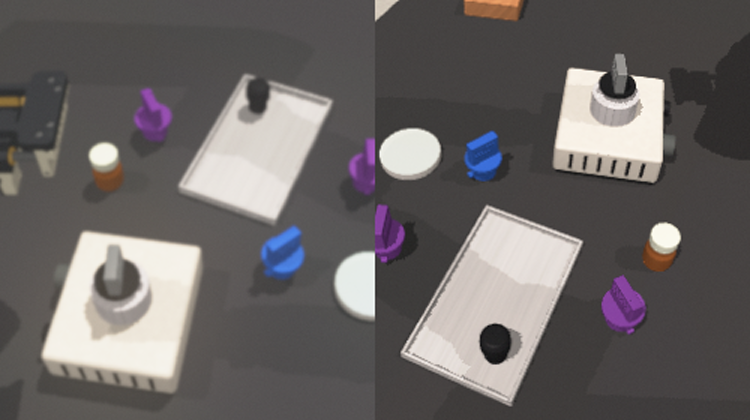

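Both views show the lamp upright in the collar and the eyepiece, jar and dish unmoved. Disc top is at about 112 mm and handle top at about 148 mm, which is the locked height (unlocked would be 108 and 144). The bar is at about 117°, which is 80° to 81° clockwise of the 18° slots.

```bash
python3 -c "
from plant import *
print(close_job())"
```

```text
the job is handed in; nothing more can be done
None
```

The lamp module is out of the tray and locked upright in the bayonet socket, and I handed the job in at about 14 s on the robot's clock. I found the slots at about 18° in the wrist camera. I pushed the lamp down about 11 mm (8 to 9.5 N), turned it clockwise to the hard stop (about 0.58 N m), eased back about 2° and let it spring up before releasing.

**Last checks, after backing the gripper away:**
- **Height:** the disc top is at about 112 mm and the handle top at about 148 mm, which matches the locked height. Unlocked would be 108 and 144 mm.
- **Angle:** the handle bar is at 116.5° to 118°, about 80° clockwise of the slots.
- **Bystanders:** the eyepiece, jar and dish look unmoved in the pictures; I did not measure them again.

**Disagreements and side loads:**
- **Cameras:** the scene and side cameras differed by about 2 mm in height, which is within their calibration.
- **Side force:** there was about 3 N of side force during entry and at full depth, and about 4.6 N with a 1.8 N m moment just before release. These cleared after small position corrections or on opening the gripper.

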